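# Check-weigh a sealed enclosure and sort it by the beam

### The arm

A 6-joint arm with a two-finger parallel gripper is mounted at the origin on a cart in front of the work surface, level with it; the furniture and walls round the work are solid. World frame = base frame: x ahead of the robot, y to its left, z up, the work surface at z = 0. Lengths are in mm, angles in degrees, forces in N, time in s.
With the tool pointing down it reaches from about 350 to 850 mm from the base axis. Payload 8.1 kg.
Tool frame: the origin (TCP) lies between the finger pads; the fingertips stand 17 mm ahead of it and the grasp point (between the pads) lies 2 mm behind it; z points along the fingers, y is the line along which they close (so a half turn about z gives the same grasp; the last joint's range is limited). The gripper opens to 85 mm and grips with 20 to 120 N. Pads are 22 mm wide; open, the fingers measure 114 mm over their backs; the gripper's body (76 mm by 85 mm) begins 54 mm behind the grasp point. The pads swing forward as they close: fully open they stand 13 mm farther back than shut.
Start: joints at [-74.622, 7.471, 85.268, -0, 87.261, -4.893], TCP at [207.899, -562.835, 248.292] pointing down, gripper open.
Joint ranges: [-169.43, 169.43], [-51.17, 129.36], [1.28, 143.12], [-76.62, 256.62], [0, 156.53], [-152.29, 152.29]. Speed limits (degrees/s): [136.94, 136.94, 159.86, 180, 180, 180].

### API

Orientations are given as [roll, pitch, yaw] about the fixed x, y, z axes, in that order (R = Rz(yaw) Ry(pitch) Rx(roll)).
In Python, from bench import sense, snapshot, hand_in, trace, place_of gives the robot as it stands.
- The arm moves only by the shell command python3 -m handwheel 'ROWS' [FORCE]. ROWS is JSON, a list of rows, each a list of 7 numbers: the opening, from -1 (shut) to 1 (fully open), then the shift along the tool's x, y, z in cm, then the turn, a rotation vector about the tool's x, y, z in rad. A call has 1 to 12 rows; each row shifts and turns the commanded pose from where the row before left it, along the tool's axes as they then stand; what a row does not reach is not made up. A row lasts 1/12 s, in which the tool goes at most 41.7 mm and 7.16 degrees, less where a joint would pass 70% of its speed; a pose out of reach is approached as far as the arm can. A call with a gripper value outside its range is refused whole. The fingers move at their own pace and stop on an object; FORCE is the grip in N (left out, the last holds). Time passes only in rows, so rows that do not move let the fingers close. It gives the time, the measured TCP pose, the force, the opening and the grip force at its end, in the units of the state.
- sense(): the state, without advancing time (a new reading comes with each control period).
- snapshot(name): name is "scene" or "top" or "wrist"; returns a dict with "image" (420x560x3 uint8, red, green, blue), "intrinsics" (3x3 intrinsics, pixels), "k1" (the pictures are not rectified: a ray, as slopes to the right and down, at radius r is drawn at 1 + k1 r^2 times it, then the intrinsics apply), "R" (3x3) and "t" (3): a world point X has camera coordinates R X + t. Camera axes: x right, y down, z forward; pixel columns grow to the right and rows downward; lengths in mm; the calibration is good to about 2 mm. A picture is of the moment at which its call begins. There is no depth.
- hand_in(): hands the job in; it is judged then, once.
Trained networks look in a picture, given as the dict that the camera call returned (one of the last four; its "shot" number tells which), for a name from the list of things; names that differ only in an ending like _2 or _b are one class to them, and where a whole thing is asked for, a point or a joint stands for the part that bears it (a point fixed in the world has none). Each returns a list of dicts, best first, with "conf" (0 to 1); they miss things now and then, are a little off and sometimes report something else, mostly with a low value. They report only what shows in the picture. A call takes as long as a camera call.
- trace(picture, query): "pixels" (420x560 bool, what is visible of it).
- place_of(picture, query): "location" ([x, y, z] in mm, in world coordinates, good to about 4 mm: a listed point, or the origin of a listed thing).
The state is a dict: "time": time; "joint_pos": joint angles; "qd": joint speeds; "joint_efforts": joint torques, N m; "tool_pos": TCP position; "tcp_rot": TCP orientation; "ft_force": force on the tool from outside, world axes, zero at the start; "wrist_torque": the same for the moment, N m; "finger_gap": finger opening in mm; "grip_force": force on a finger pad.
Only numpy, scipy, OpenCV 4.12 (cv2) and the standard library are available. Lean on these libraries where they do the work, as an engineer would, in place of code of your own. Each camera call takes 0.05 s, during which the arm holds its last target. There are 200 camera calls.

### The job

Push the sealed aluminium enclosure off the incoming deck until it stands wholly on the weighing pan, then let go of it and leave it untouched for a good second after the balance beam has settled, to read the beam. If it is heavy enough to tip the beam and sink the pan, push it on, wholly onto the lower outgoing deck (the one with the end stop); if the pan stays up, push it back, wholly onto the incoming deck it came from. Do not tip the enclosure over or let it fall off the station, and leave the label roll, the mug and the screw carton where they are.

Things in the scene. Friction and masses are not known exactly. Their poses are not given: they have to be found in the camera images.
- station: Fixed weigh station: a straight lane, 142 mm wide. Origin on the worktop under the pan's middle; +y along the lane to the incoming deck, -y to the outgoing deck, +x across it to the beam, z up. Beside the lane (x +76 to +120 mm): beam, pivot at y -100, counterweight at y -153 to -197 (85 mm high), black pointer at the pivot before a white scale plate (130 mm high).
- infeed_deck: Incoming deck: fixed steel plate, top 55 mm above the worktop, y = +71 to +221 mm of the station, outer end open. Its 10 mm next to the pan are bevelled down 3 mm so that parts slide across. Side rails rise 14 mm above it, 132 mm apart inside, flared at the pan. Origin: top face, mid-width, at the pan edge; axes as the station.
- outfeed_deck: Outgoing deck: fixed steel plate, top 41 mm above the worktop (14 mm below the incoming deck, level with the sunk pan), y = -71 to -205 mm of the station; same bevel and rails; end stop 18 mm high, inner face at y = -200 mm. Origin: top face, mid-width, at the pan edge; axes as the station.
- pan_center (a point): Middle of the top face of the weighing pan: aluminium, 142 mm across and 136 mm along the lane, its 10 mm at both ends bevelled, no rails. It stands 55 mm above the worktop, level with the incoming deck; over 0.60 kg it sinks 14 mm, level with the outgoing deck. It rises again (up to 6 N), also under the tail of a part leaving it.
- beam (a joint): Tilt of the balance beam, rad: 0 with the pan up (pointer upright at the middle tick), 0.14 with the pan sunk (pointer tip, 76 mm above its pivot, swung 11 mm towards the incoming deck). It settles at one or the other within about 1.5 s.
- module: Sealed die-cast aluminium enclosure, 106 mm (its x) by 100 mm (its y) by 40 mm high, a plain block with rounded edges, dark lid seam, four lid screws and five low ribs on top. Origin at the centre of its underside, z up. It starts on the incoming deck with its x roughly across the lane. Its weight cannot be seen: 0.3 to 0.9 kg.
- label_roll: Bystander: white roll of labels, 72 mm across, 40 mm high, left of the station. Origin under its centre.
- mug: Bystander: dark mug, 82 mm across, 107 mm high, left of the station, farther back. Origin under its middle.
- screw_box: Bystander: small carton of screws 45 x 70 x 22 mm, on the worktop beyond the outer end of the incoming deck. Origin under its centre.

How it is judged:
By the outcome, as a careful person would: the job done as asked, in the order asked, and still so for the second after the job is handed in, with the robot touching nothing.
It also fails if it takes over 51 s, if anything falls off the work surface, if the arm or the gripper's body presses on something with over 40 N, if the wrist force passes 120 N, or if a joint passes its speed limit or range.

## Working session

There is one attempt and no reset: what is moved stays moved. The work goes in short steps, Python scripts to look and compute and a shell command to move; the robot and the scene stay as the last step left them, time stands still between calls to the robot, and variables do not carry over. Pictures are saved under pics/ and viewed, at most 10 in all, crops included, and the job is handed in when it is done.

```bash
mkdir -p pics; cat > h.py <<'E'
import numpy as np, cv2
from bench import *
def save(p,n): cv2.imwrite('pics/'+n+'.png',cv2.cvtColor(p['image'],cv2.COLOR_RGB2BGR))
def proj(p,X):
    c=np.array(p['R'])@np.array(X,float)+np.array(p['t']); s=c[:2]/c[2]; s=s*(1+p['k1']*(s@s))
    K=np.array(p['intrinsics']); return K[:2,:2]@s+K[:2,2]
def ray(p,uv,z):
    K=np.array(p['intrinsics']); d=(np.array(uv,float)-K[:2,2])/np.diag(K)[:2]; s=d.copy()
    for _ in range(30): s=d/(1+p['k1']*(s@s))
    R=np.array(p['R']); o=-R.T@np.array(p['t']); v=R.T@np.array([*s,1]); return o+v*(z-o[2])/v[2]
E
python3 - <<'E'
from h import *
print(sense())
a=snapshot("scene");b=snapshot("top")
save(a,'s1');save(b,'t1')
for p in (a,b):
  print(-np.array(p['R']).T@np.array(p['t']))
  for q in ['station','infeed_deck','outfeed_deck','pan_center','module','label_roll','mug','screw_box']:
    print(q,[(np.round(r['location'],0),round(r['conf'],2)) for r in place_of(p,q)[:2]])
E
```

```text
{'time': 0.0, 'joint_pos': array([-7.46232071e+01,  7.51484084e+00,  8.53322476e+01,  5.41702182e-05,
        8.72617012e+01, -4.89292133e+00]), 'qd': array([-0.04123959, -0.00114487,  0.02341548, -0.06986715,  0.09306435,
        0.02231335]), 'joint_efforts': array([ 1.37814095e-04, -5.69395602e+01, -5.00553703e+01,  2.87949683e-05,
        1.46953011e-02,  8.50547281e-06]), 'tool_pos': array([ 207.74264959, -562.31175856,  247.21874815]), 'tcp_rot': array([-1.79891611e+02, -9.33298579e-03,  2.02697028e+01]), 'ft_force': array([ 0.26494259, -0.24635932, -0.39647781]), 'wrist_torque': array([ 0.00964768,  0.04993513, -0.01878011]), 'grip_force': 0.0, 'finger_gap': 85.37857044427018}
[  5.93332015 522.62362716 679.80859347]
station [(array([453., 125.,   2.]), 0.88)]
infeed_deck [(array([463., 194.,  56.]), 0.98)]
outfeed_deck [(array([447.,  55.,  39.]), 0.82), (array([453., 124.,  54.]), 0.63)]
pan_center [(array([456., 121.,  54.]), 0.87)]
module [(array([473., 283.,  59.]), 0.64)]
label_roll [(array([527., 452.,   3.]), 0.68)]
mug [(array([634., 445.,  -0.]), 0.86)]
screw_box [(array([398., 446.,  -0.]), 0.91)]
[312.32158423 208.3362502  963.53186206]
station [(array([452., 120.,  -3.]), 0.81)]
infeed_deck [(array([468., 198.,  57.]), 0.67), (array([476., 286.,  56.]), 0.58)]
outfeed_deck [(array([448.,  54.,  42.]), 0.62)]
pan_center [(array([461., 122.,  56.]), 0.65)]
module [(array([480., 286.,  56.]), 0.58)]
label_roll [(array([523., 446.,   4.]), 0.88)]
mug [(array([627., 448.,   3.]), 0.61)]
screw_box [(array([400., 447.,  -1.]), 0.73)]
```

View pics/t1.png

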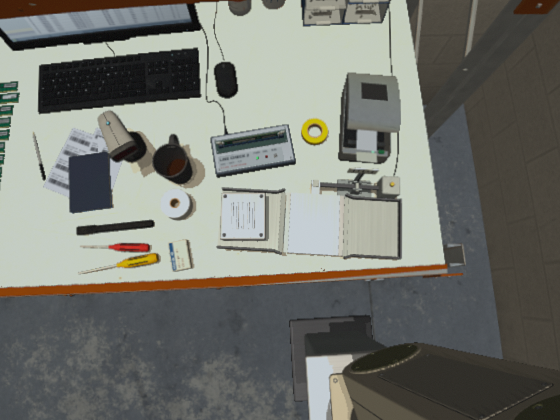

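View pics/s1.png

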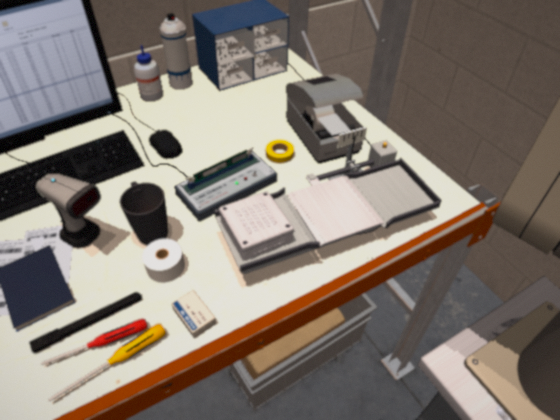

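The top view shows the module at about (243,215) on the incoming deck, with the pan at (314,222) and the outgoing deck at (372,226). The counterweight and pointer are on the far side, at (390,185). Both views agree, and the lane's +y runs about 7° from world +y. Next I move over the station for a close look.

```bash
python3 -m handwheel '[[0.4,3,0,-0.5,0,0,-0.1212],[0.4,3,0,-0.5,0,0,-0.1212],[0.4,3,0,-0.5,0,0,-0.1212],[0.4,3,0,-0.5,0,0,-0.1212],[0.4,3,0,-0.5,0,0,-0.1212],[0.4,3,0,-0.5,0,0,-0.1212],[0.4,3,0,-0.5,0,0,-0.1212],[0.4,3,0,-0.5,0,0,-0.1212],[0.4,3,0,-0.5,0,0,-0.1212],[0.4,4,0,0,0,0,0],[0.4,4,0,0,0,0,0],[0.4,4,0,0,0,0,0]]'
python3 -m handwheel '[[0.4,4,0,0,0,0,0],[0.4,4,0,0,0,0,0],[0.4,4,0,0,0,0,0],[0.4,4,0,0,0,0,0],[0.4,4,0,0,0,0,0],[0.4,4,0,0,0,0,0],[0.4,4,0,0,0,0,0],[0.4,4,0,0,0,0,0],[0.4,4,0,0,0,0,0],[0.4,4,0,0,0,0,0],[0.4,0,0,0,0,0,0],[0.4,0,0,0,0,0,0]]'
python3 - <<'E'
from h import *
w=snapshot("wrist");b=snapshot("top");save(w,'w1')
for p in (w,b):
  print(-np.array(p['R']).T@np.array(p['t']))
  for q in ['station','infeed_deck','outfeed_deck','pan_center','module']:
    print(q,[(np.round(r['location'],0),round(r['conf'],2)) for r in place_of(p,q)[:2]])
  for r in trace(p,'module')[:1]:
    c,_=cv2.findContours(r['pixels'].astype(np.uint8),0,1); c=max(c,key=cv2.contourArea)
    P=np.array([ray(p,x[0],95)[:2] for x in c],np.float32); print(r['conf'],cv2.minAreaRect(P))
s=sense();print(s['joint_pos'],s['finger_gap'])
E
```

```text
time: 1.9
tool_pos: [394.7, -251.1, 293.4]
tcp_rot: [180.0, 0.0, 82.7]
ft_force: [0.4, 1.0, -0.0]
finger_gap: 59.7
grip_force: 0.0
time: 2.9
tool_pos: [444.8, 146.3, 293.2]
tcp_rot: [-180.0, 0.0, 83.0]
ft_force: [0.2, -1.5, 0.5]
finger_gap: 59.8
grip_force: 0.0
[453.74086366 220.60225144 420.2964054 ]
station [(array([455., 122.,  -2.]), 0.71)]
infeed_deck [(array([463., 196.,  53.]), 0.56)]
outfeed_deck [(array([442.,  53.,  41.]), 0.91)]
pan_center [(array([453., 121.,  54.]), 0.71)]
module [(array([475., 284.,  51.]), 0.65)]
0.81 ((474.0335998535156, 268.7231140136719), (71.496337890625, 105.46749114990234), 86.57515716552734)
[312.32158423 208.3362502  963.53186206]
station []
infeed_deck []
outfeed_deck [(array([447.,  54.,  39.]), 0.96)]
pan_center [(array([459., 120.,  56.]), 0.97)]
module [(array([475., 288.,  57.]), 0.62)]
0.92 ((470.6614074707031, 284.0935363769531), (101.58655548095703, 108.98529052734375), 86.82020568847656)
[ 1.16396082e+01 -1.42236027e+01  1.01452134e+02  1.77590481e-03
  9.27671838e+01  1.88868908e+01] 60.106047132422894
```

View pics/w1.png

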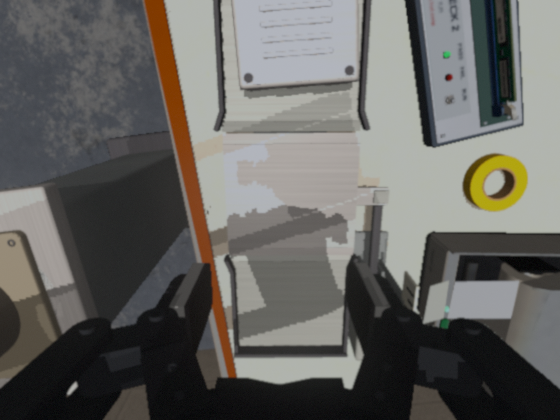

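The wrist view is centred on the lane. The infeed rails are at columns 217 and 369 (row 10), the outfeed rails at 236 and 347 (row 305), and the module's front edge runs from (240,87) to (357,80). I'll compute the lane axis and the push start.

```bash
python3 - <<'E'
from h import *
w=snapshot("wrist")
mid=lambda a,b,z:((ray(w,a,z)+ray(w,b,z))/2)[:2]
A=mid((219,10),(367,10),69);B=mid((222,104),(362,104),69);C=mid((237,275),(348,275),55);D=mid((240,345),(347,345),55)
print(A,B,C,D); E=mid((224,132),(357,132),55);print('pan edge',E, mid((228,253),(347,253),52))
d=A-(C+D)/2;print('lane angle from +y',np.degrees(np.arctan2(d[0],d[1])))
p,q=ray(w,(240,87),91),ray(w,(357,80),91);print(p,q,np.degrees(np.arctan2((p-q)[1],(q-p)[0])))
E
```

```text
[476.91225549 297.48406663] [466.66511126 216.7879771 ] [445.88528719  27.27617414] [436.07734651 -69.29586354]
pan edge [462.45106846 189.50531961] [443.30450751  54.33673691]
lane angle from +y 6.4366172405962665
[421.40752009 237.15323661  91.        ] [525.64567033 229.99686464  91.        ] 3.9274249997866466
```

```bash
python3 -m handwheel '[[0.4,3.8,0.2,0,0,0,0],[0.4,3.8,0.2,0,0,0,0],[0.4,3.8,0.2,0,0,0,0],[0.4,3.8,0.2,0,0,0,0],[0.4,3.8,0.2,0,0,0,0],[0.4,3.8,0.2,1,0,0,0],[0.4,0,0,4,0,0,0],[0.4,0,0,4,0,0,0],[0.4,0,0,4,0,0,0],[0.4,0,0,4,0,0,0],[0.4,0,0,3,0,0,0],[0.4,0,0,1.5,0,0,0]]'
python3 - <<'E'
from h import *
w=snapshot("wrist");b=snapshot("scene");save(w,'w2');im=b['image'][130:300,170:450];
cv2.imwrite('pics/s2.png',cv2.resize(im[:,:,::-1],None,fx=2.5,fy=2.5))
s=sense();print(s['tool_pos'],s['tcp_rot'])
E
```

```text
time: 4.65
tool_pos: [482.7, 367.1, 72.4]
tcp_rot: [-179.7, 0.3, 82.8]
ft_force: [0.3, -1.5, -0.1]
finger_gap: 60.0
grip_force: 0.0
[482.82616687 367.05824074  73.55180184] [-179.63899772    0.29958099   82.7787458 ]
```

View pics/s2.png

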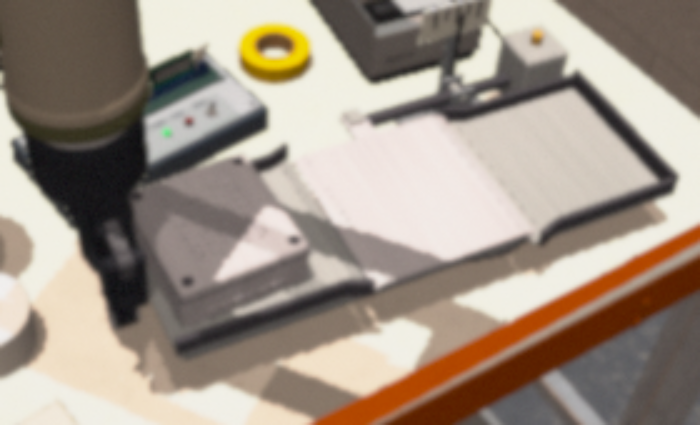

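View pics/w2.png

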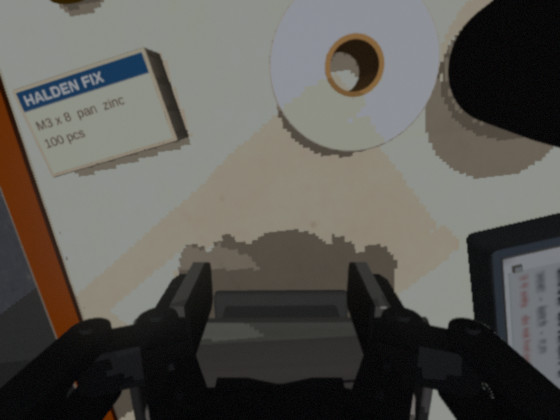

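The fingers stand clear behind the module's outer face (about (120,300) in the scene crop). The wrist view shows the roll and carton clear of the gripper. Pushing now.

```bash
python3 -m handwheel '[[0.4,-0.5,0,-0.3,0,0,0],[0.4,-1,0,0,0,0,0],[0.4,-1,0,0,0,0,0],[0.4,-1.2,0,0,0,0,0],[0.4,-1.3,0,0,0,0,0],[0.4,-1.4,0,0,0,0,0],[0.4,-1.4,0,0,0,0,0],[0.4,-1.4,0,0,0,0,0],[0.4,-1.4,0,0,0,0,0],[0.4,-1.4,0,0,0,0,0],[0.4,-1.3,0,0,0,0,0],[0.4,-1,0,0,0,0,0]]'
cat > look.py <<'E'
from h import *
import sys
c=np.array([454,121.5]);uy=np.array([.122,.9925]);ux=np.array([.9925,-.122])
st=lambda P:np.round([(P-c)@ux,(P-c)@uy],1)
s=sense();print('tcp',st(s['tool_pos'][:2]),s['tool_pos'][2],s['ft_force'])
for n in ('scene','top'):
  p=snapshot(n)
  if len(sys.argv)>1 and n=='scene':
    cv2.imwrite('pics/'+sys.argv[1]+'.png',cv2.resize(p['image'][130:300,170:450,::-1],None,fx=2.5,fy=2.5))
  for q in ('module','pan_center'):
    for r in place_of(p,q)[:1]: L=r['location'];print(n,q,st(L[:2]),round(L[2]),round(r['conf'],2))
E
python3 look.py
```

```text
time: 5.75
tool_pos: [467.5, 225.4, 81.4]
tcp_rot: [-180.0, 0.0, 82.7]
ft_force: [0.3, 4.1, 3.1]
finger_gap: 59.4
grip_force: 2.0
tcp [  0.7 104.7] 81.3837822569183 [0.28778591 4.10875701 3.07590864]
scene module [-8.3 44.2] 56 0.97
scene pan_center [-1.4 -0.7] 54 0.72
top module [-4.5 43.2] 56 0.82
top pan_center [ 5.6 -0. ] 57 0.68
```

```bash
python3 -m handwheel '[[0.4,-0.8,0,0.2,0,0,0],[0.4,-0.9,0,0.2,0,0,0],[0.4,-0.9,0,0,0,0,0],[0.4,-0.7,0,0,0,0,0],[0.4,-0.5,0,0,0,0,0],[0.4,-0.3,0,0,0,0,0],[0.4,-0.2,0,0,0,0,0],[0.4,0,0,0,0,0,0]]'
python3 look.py s3
```

```text
time: 6.72
tool_pos: [462.2, 183.7, 77.3]
tcp_rot: [-180.0, 0.0, 82.7]
ft_force: [1.3, 0.3, 0.2]
finger_gap: 59.7
grip_force: 0.0
tcp [ 0.6 62.7] 77.27557343093072 [1.31293529 0.28348862 0.2346813 ]
scene module [-7.   0.1] 56 0.89
top module [-1.7  6.9] 56 0.93
```

View pics/s3.png

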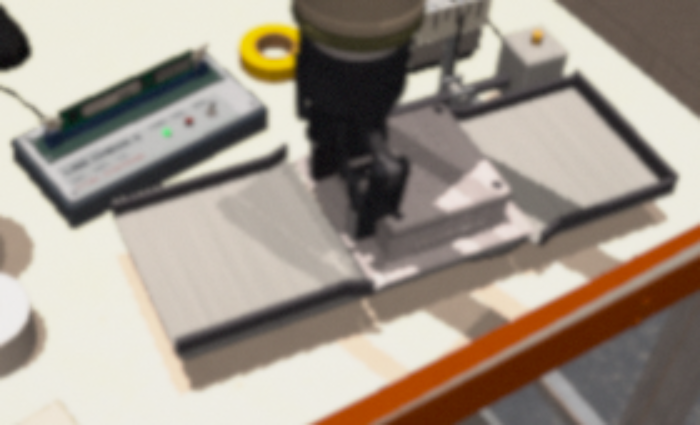

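The module stands wholly on the pan, with pan margin visible at (390,280) and (520,230). I'll let go and wait.

```bash
python3 -m handwheel '[[0.4,1.5,0,0,0,0,0],[0.4,2.5,0,0,0,0,0],[0.4,3,0,-1,0,0,0],[0.4,1,0,-3,0,0,0],[0.4,0,0,-4,0,0,0],[0.4,0,0,-4,0,0,0],[0.4,0,0,-4,0,0,0],[0.4,0,0,0,0,0,0],[0.4,0,0,0,0,0,0],[0.4,0,0,0,0,0,0],[0.4,0,0,0,0,0,0],[0.4,0,0,0,0,0,0]]'
python3 -m handwheel '[[0.4,0,0,0,0,0,0],[0.4,0,0,0,0,0,0],[0.4,0,0,0,0,0,0],[0.4,0,0,0,0,0,0],[0.4,0,0,0,0,0,0],[0.4,0,0,0,0,0,0],[0.4,0,0,0,0,0,0],[0.4,0,0,0,0,0,0],[0.4,0,0,0,0,0,0],[0.4,0,0,0,0,0,0],[0.4,0,0,0,0,0,0],[0.4,0,0,0,0,0,0]]'
python3 -m handwheel '[[0.4,0,0,0,0,0,0],[0.4,0,0,0,0,0,0],[0.4,0,0,0,0,0,0],[0.4,0,0,0,0,0,0],[0.4,0,0,0,0,0,0],[0.4,0,0,0,0,0,0],[0.4,0,0,0,0,0,0],[0.4,0,0,0,0,0,0],[0.4,0,0,0,0,0,0],[0.4,0,0,0,0,0,0],[0.4,0,0,0,0,0,0],[0.4,0,0,0,0,0,0]]'
python3 look.py s4
```

```text
time: 8.02
tool_pos: [471.4, 263.2, 235.2]
tcp_rot: [-179.8, 0.1, 82.8]
ft_force: [0.4, -0.1, -0.3]
finger_gap: 59.9
grip_force: 0.0
time: 9.02
tool_pos: [472.4, 263.6, 237.3]
tcp_rot: [180.0, -0.0, 82.8]
ft_force: [0.2, 0.2, 0.2]
finger_gap: 59.5
grip_force: 0.0
time: 10.02
tool_pos: [472.4, 263.7, 237.3]
tcp_rot: [-180.0, 0.0, 82.8]
ft_force: [0.2, 0.9, 0.0]
finger_gap: 59.7
grip_force: 0.0
tcp [  0.9 143.3] 237.29081641711264 [0.16647704 0.94467973 0.03194957]
scene module [-5.4  0.5] 58 0.83
scene pan_center [-9.3  1.7] 58 0.47
top module [-2.7  4.5] 57 0.88
```

View pics/s4.png

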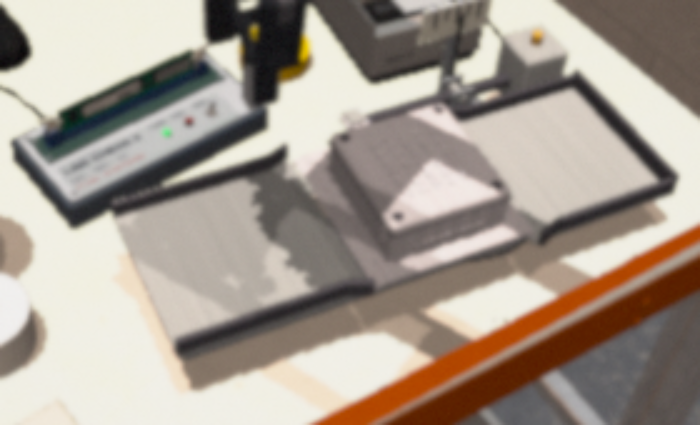

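The module stands free on the pan. The pan's near edge still runs (375,287) to (528,238), as it did when empty, so the pan looks up. I'll check the pointer against the first picture.

```bash
python3 - <<'E'
from h import *
p=snapshot("scene");a=cv2.imread('pics/s1.png');b=p['image'][:,:,::-1]
c=lambda i:cv2.resize(i[125:185,320:400],None,fx=5,fy=5,interpolation=cv2.INTER_CUBIC)
t=cv2.imread('pics/t1.png');u=snapshot("top")['image'][:,:,::-1]
d=lambda i:cv2.resize(i[165:205,300:405],(400,152))
cv2.imwrite('pics/cmp.png',np.vstack([np.hstack([c(a),c(b)]),np.hstack([d(t),d(u)])]))
E
```

```text
(no output)
```

View pics/cmp.png

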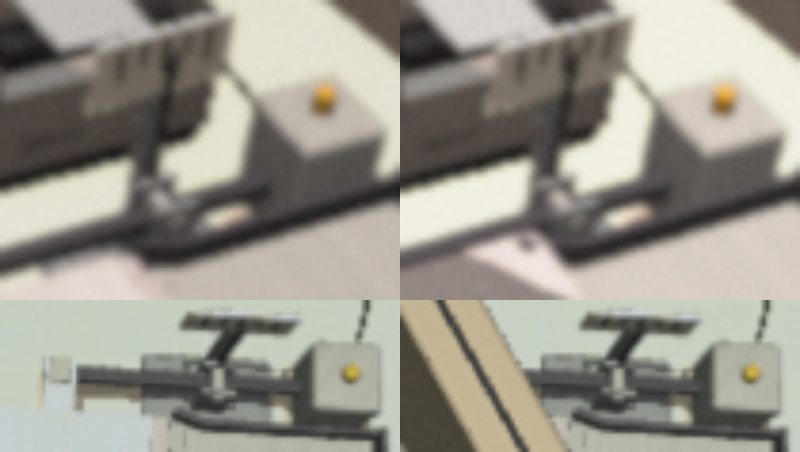

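Pointer and counterweight match the unloaded picture (pointer at the middle tick, (172,60) and (572,60)). The beam has not tipped, so the enclosure is light and goes back to the incoming deck. I move round over it to the other side.

```bash
python3 -m handwheel '[[0.4,-3,0,0,0,0,0],[0.4,-4,0,0,0,0,0],[0.4,-4,0,0,0,0,0],[0.4,-4,0,0,0,0,0],[0.4,-4,0,0,0,0,0],[0.4,-4,0,0,0,0,0],[0.4,-1,0,0,0,0,0],[0.4,0,0,4,0,0,0],[0.4,0,0,4,0,0,0],[0.4,0,0,4,0,0,0],[0.4,0,0,3,0,0,0],[0.4,0,0,1,0,0,0]]'
python3 look.py s5
```

```text
time: 11.42
tool_pos: [438.4, 25.9, 72.2]
tcp_rot: [-179.6, 0.0, 82.8]
ft_force: [-0.8, -0.1, -0.9]
finger_gap: 59.9
grip_force: 0.0
tcp [ -3.8 -96.8] 72.2470807114907 [-0.78776573 -0.06982084 -0.9018204 ]
scene module [-10.1   2.5] 59 0.75
scene pan_center [-6.1  0.2] 59 0.25
top module [-4.1  3.8] 55 0.55
```

View pics/s5.png

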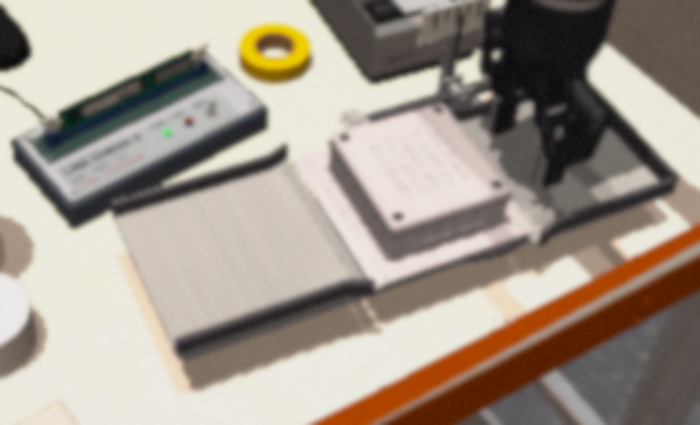

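Fingers are down behind the module on the outgoing side, near (550,160), clear of it. The module stands free on the raised pan. Pushing back.

```bash
python3 -m handwheel '[[0.4,1,0.1,-0.3,0,0,0],[0.4,1.2,0.1,0,0,0,0],[0.4,1.2,0,0,0,0,0],[0.4,1,0,0,0,0,0],[0.4,1,0,0,0,0,0],[0.4,1.2,0,0,0,0,0],[0.4,1.3,0,0,0,0,0],[0.4,1.3,0,0,0,0,0],[0.4,1.3,0,0,0,0,0],[0.4,1.3,0,0,0,0,0],[0.4,1.2,0,0,0,0,0],[0.4,0.8,0,0,0,0,0]]'
python3 look.py
```

```text
time: 12.72
tool_pos: [462.0, 163.6, 81.0]
tcp_rot: [179.9, -0.0, 82.8]
ft_force: [-0.5, -3.7, 1.7]
finger_gap: 59.6
grip_force: 2.0
tcp [ 2.8 42.8] 80.97777197596255 [-0.52208836 -3.74437843  1.68102464]
scene module [ -6.8 103.6] 56 0.63
scene pan_center [-0.3  1.6] 53 0.87
top module [ -1.  107.6] 55 0.93
top pan_center [3.5 0.7] 55 0.73
```

Offset is about 62 mm; another 42 mm puts the centre at y ≈ 147, mid-deck.

```bash
python3 -m handwheel '[[0.4,0.8,0,0.2,0,0,0],[0.4,0.9,0,0,0,0,0],[0.4,0.9,0,0,0,0,0],[0.4,0.7,0,0,0,0,0],[0.4,0.5,0,0,0,0,0],[0.4,0.3,0,0,0,0,0],[0.4,0.1,0,0,0,0,0],[0.4,0,0,0,0,0,0]]'
python3 look.py
python3 -m handwheel '[[0.4,-1.5,0,0,0,0,0],[0.4,-3,0,0,0,0,0],[0.4,-3,0,-1,0,0,0],[0.4,-2,0,-3,0,0,0],[0.4,0,0,-4,0,0,0],[0.4,0,0,-4,0,0,0],[0.4,0,0,-4,0,0,0],[0.4,0,0,0,0,0,0],[0.4,0,0,0,0,0,0],[0.4,0,0,0,0,0,0]]'
python3 look.py s6
```

```text
time: 13.68
tool_pos: [466.8, 204.4, 78.3]
tcp_rot: [180.0, -0.0, 82.8]
ft_force: [0.7, 0.9, 0.3]
finger_gap: 59.9
grip_force: 0.0
tcp [ 2.6 83.8] 78.30202785019799 [0.71720897 0.85654665 0.29535836]
scene module [ -5.7 146.3] 58 0.64
scene pan_center [-0.3  1.1] 53 0.92
top module [ -3.5 147.4] 56 0.97
top pan_center [ 6.8 -0.8] 56 0.65
time: 14.82
tool_pos: [454.9, 109.6, 238.1]
tcp_rot: [180.0, -0.0, 82.8]
ft_force: [0.1, 0.3, -0.6]
finger_gap: 59.6
grip_force: 0.0
tcp [  2.3 -11.7] 238.09089490637834 [ 0.10101751  0.29177476 -0.62405635]
scene module [ -7.2 143.8] 56 0.64
scene pan_center [-0.8 -1.9] 55 0.69
top module [ -3.7 146.9] 54 0.94
top pan_center [4.2 1.3] 56 0.62
```

View pics/s6.png

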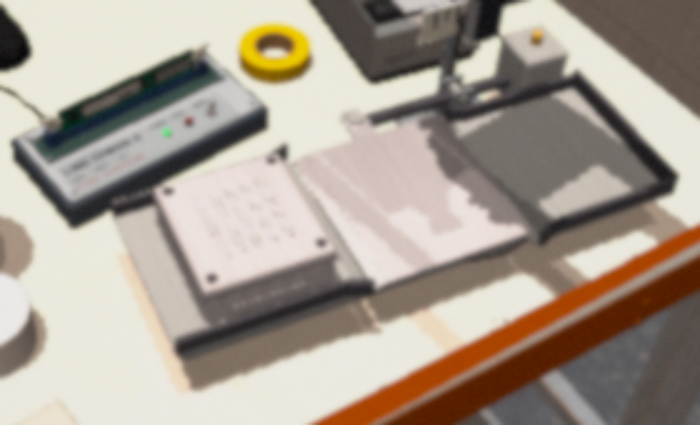

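The module lies flat, wholly on the incoming deck, with deck showing at both ends ((150,240) and (345,275)). The pan is empty and the gripper is clear.

```bash
python3 -c "from bench import hand_in; print(hand_in())"
```

```text
the job is handed in; nothing more can be done
None
```

The pan stayed up with the enclosure on it, so I pushed the enclosure back; it lies flat and wholly on the incoming deck, untouched, and I handed the job in at about 15 s.

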